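# Set the timing machine's gain lever three clicks up from its zero stop

### The job

Set the pickup gain of the grey timing machine afresh, by feel: with the fingertips push its red-topped lever right back to the end of the slot with the red dot, then push it the other way, counting one, two, three clicks, and leave it seated in the third click, never letting it go on past the third. Only push the lever, do not pinch it; leave everything else on the bench where it is, and finish with the hand away from the machine.

Things in the scene. Friction and masses are not known exactly. Their poses are not given: they have to be found in the camera images.
- machine: Grey timing machine, fixed to the bench, 180 (x) x 320 (y) x 45 mm (z): a flat deck 45 mm above the bench with a tilted black display 220 mm long on its rear (+x) part, its top about 82 mm above the bench, beginning 70 mm behind the lever's slot line. Origin at the centre of its underside, z up; its front (-x) faces the robot. The slot of the lever runs along the machine's y axis, 45 mm in front (-x) of the origin.
- slot_home (a point): Point on the deck (45 mm above the bench) in the slot, under the centre of the lever when the lever stands at its zero stop. Axes as the machine's: the lever slides along +y from here, 70 mm to the other end of the slot. A red dot lies on the deck at the zero end, 21 mm beyond this point; six black ticks beside the slot, 14 mm apart, mark the zero stop and the five clicks.
- gain_top (a point): Centre of the top of the gain lever, 36 mm above the deck (81 mm above the bench). The upright grip is a block 18 mm along the slot, 26 mm across it, from 3 to 36 mm above the deck, black with a red top. Nothing else stands on the deck within 50 mm of the slot.
- gain (a joint): Position of the lever along its slot in m: 0 at the zero stop (red dot), growing towards the machine's +y; clicks one to five at 0.014, 0.028, 0.042, 0.056 and 0.070 (far stop). It takes about 4 to 5 N to push it out of a click; half-way to the next (7 mm) the resistance vanishes and the lever jumps by itself into the next click and stays there. It starts in click one, two or three.
- watch: Bystander, loose, to be left alone: round steel watch head, 40 mm across, 10 mm thick, lying face up on the microphone stand (top 58 mm high). Origin at the centre of its underside.
- dome: Bystander, loose, to be left alone: clear dust dome with a light-blue foot and knob, 132 mm across, 104 mm tall. Origin at the centre of its underside.
- stamp: Bystander, loose, to be left alone: turned wooden hand stamp, 50 mm across, 58 mm tall. Origin at the centre of its underside.
- screwdriver: Bystander, loose, to be left alone: screwdriver, 140 mm long, orange handle. Origin at the centre of its underside.
- loupe: Bystander, loose, to be left alone: black eye loupe, 33 mm across, 28 mm tall, standing on the machine's deck at the rear left corner. Origin at the centre of its underside.

How it is judged:
By the outcome, as a careful person would: the job done as asked, in the order asked, and still so for the second after the job is handed in, with the robot touching nothing.
It also fails if it takes over 54 s, if anything falls off the work surface, if the arm or the gripper's body presses on something with over 40 N, if the wrist force passes 120 N, or if a joint passes its speed limit or range.

### The arm

A 7-joint arm with a two-finger parallel gripper is mounted at the origin on the work surface. World frame = base frame: x ahead of the robot, y to its left, z up, the work surface at z = 0. Lengths are in mm, angles in rad, forces in N, time in s.
With the tool pointing down it reaches from about 400 to 925 mm from the base axis. Payload 4.1 kg.
Tool frame: the origin (TCP) lies between the finger pads; the fingertips stand 8 mm ahead of it and the grasp point (between the pads) lies 11 mm behind it; z points along the fingers, y is the line along which they close (so a half turn about z gives the same grasp; the last joint's range is limited). The gripper opens to 85 mm and grips with 20 to 120 N. Pads are 22 mm wide; open, the fingers measure 114 mm over their backs; the gripper's body (76 mm by 85 mm) begins 54 mm behind the grasp point. The pads swing forward as they close: fully open they stand 13 mm farther back than shut.
Start: joints at [-1.397, 0.398, 0.045, 1.537, -0.019, 1.207, -0.051], TCP at [175.106, 626.003, 239.347] pointing down, gripper open.
Joint ranges: [-2.82, 2.82], [-0.49, 2.23], [-1.37, 1.46], [0, 2.46], [-1.36, 4.5], [0.23, 2], [-2.94, 2.94]. Speed limits (rad/s): [2.57, 2.57, 3.14, 3.14, 3.14, 3.14, 3.14].

### API

Orientations are given as a unit quaternion [x, y, z, w].
In Python, from plant import get_obs, camera, close_job gives the robot as it stands. The module is installed in compiled form; this text tells all that it offers.
- The arm moves only by the shell command python3 -m jog 'ROWS'. ROWS is JSON, a list that holds one entry, the list of rows, each a list of 7 numbers: the turn, a rotation vector about the tool's x, y, z each as a share of 90 degrees, from -1 to 1, then the shift along the tool's x, y, z each as a share of 80 mm, from -1 to 1, then the opening, from 0 (shut) to 1 (fully open). A call has 1 to 10 rows; each row is the pose to reach, as a shift and turn from the pose commanded when the call began, along the tool's axes at that moment; what a row does not reach only later rows make up. A row lasts 1/8 s, in which the tool goes at most 62.5 mm and 10.7 degrees, less where a joint would pass 70% of its speed; a pose out of reach is approached as far as the arm can. A call with a number of a shift or a turn outside -1 to 1 is refused whole. A call with a gripper value outside its range is refused whole. The fingers move at their own pace and stop on an object; the grip force is fixed at half the most. Time passes only in rows, so rows that repeat a pose let the fingers close. It gives the time, the measured TCP pose, the force, the opening and the grip force at its end, in the units of the state.
- get_obs(): the state, without advancing time (a new reading comes with each control period).
- camera(name): name is "scene" or "top" or "wrist"; returns a dict with "color" (420x560x3 uint8, red, green, blue), "fovy" (degrees; the focal length in pixels is half the picture's height over the tangent of half this angle, whatever the lens; pixels are square), "cx", "cy" (the principal point, pixels), "dist_coeffs" ([k1, k2, p1, p2, k3] as OpenCV has them; the pictures are not rectified), "world_to_cam" (4x4, takes a point from world to camera coordinates). Camera axes: x right, y down, z forward; pixel columns grow to the right and rows downward; lengths in mm; the calibration is good to about 2 mm. A picture is of the moment at which its call begins. There is no depth.
- close_job(): hands the job in; it is judged then, once.
The state is a dict: "time": time; "joint_positions": joint angles; "joint_velocities": joint speeds; "joint_torque": joint torques, N m; "tool_pos": TCP position; "tool_rot": TCP orientation; "contact_force": force on the tool from outside, world axes, zero at the start; "moment": the same for the moment, N m; "grip_width": finger opening in mm; "finger_force": force on a finger pad.
Only numpy, scipy, OpenCV 4.12 (cv2) and the standard library are available. Lean on these libraries where they do the work, as an engineer would, in place of code of your own. Each camera call takes 0.05 s, during which the arm holds its last target. There are 200 camera calls.

## Working session

There is one attempt and no reset: what is moved stays moved. The work goes in short steps, Python scripts to look and compute and a shell command to move; the robot and the scene stay as the last step left them, time stands still between calls to the robot, and variables do not carry over. Pictures are saved under pics/ and viewed, at most 10 in all, crops included, and the job is handed in when it is done.

```bash
mkdir -p pics
cat > h.py <<'E'
import numpy as np,cv2
from plant import get_obs,camera
def snap(n,f):
    c=camera(n); cv2.imwrite(f,cv2.cvtColor(c["color"],cv2.COLOR_RGB2BGR)); 
    import pickle; pickle.dump(c,open(f[:-4]+'.pkl','wb')); return c
def ray(c,uv,z):
    f=210/np.tan(np.radians(c["fovy"])/2); K=np.array([[f,0,c["cx"]],[0,f,c["cy"]],[0,0,1]])
    p=cv2.undistortPoints(np.array([[uv]],float),K,np.array(c["dist_coeffs"],float))[0,0]
    M=np.array(c["world_to_cam"]);R=M[:3,:3];o=-R.T@M[:3,3];d=R.T@np.array([p[0],p[1],1])
    return o+d*(z-o[2])/d[2]
E
python3 - <<'E'
from h import *
a=snap("top","pics/top.png");b=snap("scene","pics/scene.png")
t=np.hstack([a["color"],b["color"]])
o=get_obs();print({k:np.round(v,3) for k,v in o.items()})
E
```

```text
{'time': np.float64(0.1), 'joint_positions': array([-1.397,  0.399,  0.045,  1.538, -0.019,  1.207, -0.051]), 'joint_velocities': array([-0.001, -0.001, -0.   , -0.002,  0.   , -0.001, -0.   ]), 'joint_torque': array([ 3.0000e-03, -4.7626e+01,  1.3700e+00, -2.5495e+01,  1.2000e-02,
        5.0000e-03, -0.0000e+00]), 'tool_pos': array([174.967, 625.443, 238.355]), 'tool_rot': array([ 0.136,  0.991, -0.001, -0.   ]), 'contact_force': array([ 0.541, -0.312,  0.349]), 'moment': array([-0.027, -0.009,  0.044]), 'finger_force': np.float64(0.0), 'grip_width': np.float64(85.405)}
```

View pics/top.png

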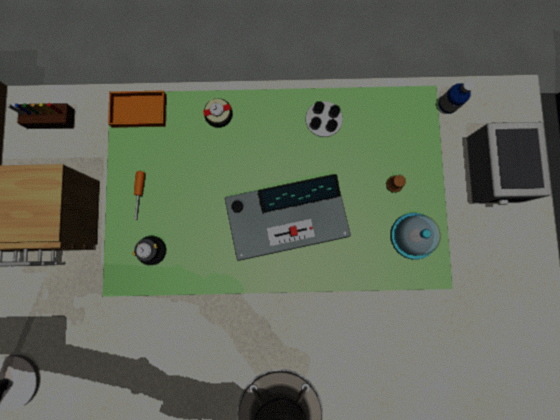

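View pics/scene.png

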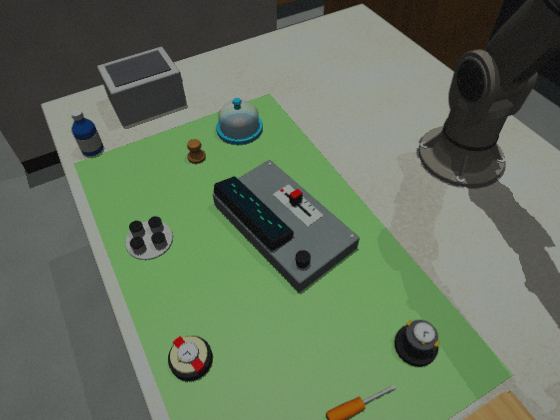

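The top view shows the machine at about (287,217), yawed slightly, with the red lever top near (293,231). I'll enlarge both views for precise pixels.

Run:
```python
from h import *
a=cv2.imread("pics/top.png")[170:270,215:360];b=cv2.imread("pics/scene.png")[150:290,210:365]
A=cv2.resize(a,None,fx=5.5,fy=5.5,interpolation=cv2.INTER_CUBIC)
B=cv2.resize(b,None,fx=4,fy=4,interpolation=cv2.INTER_CUBIC)
cv2.imwrite("pics/a.png",A);cv2.imwrite("pics/b.png",B)
```

```text
(no output)
```

View pics/a.png

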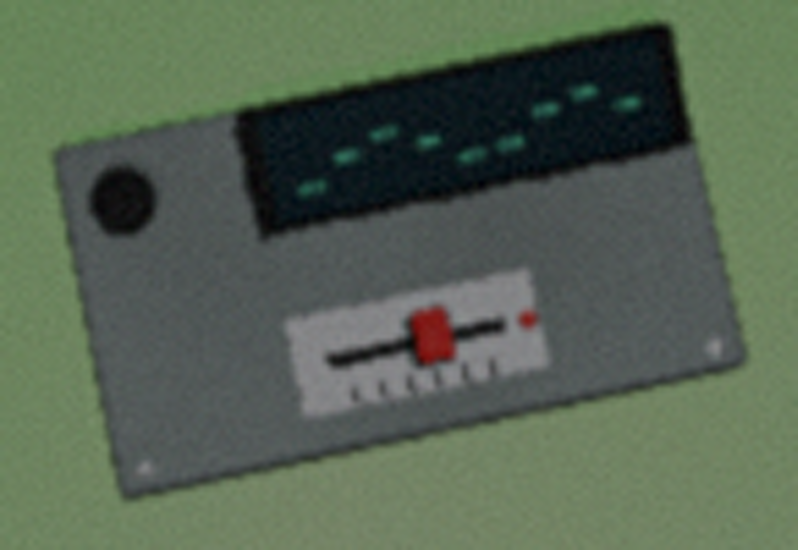

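View pics/b.png

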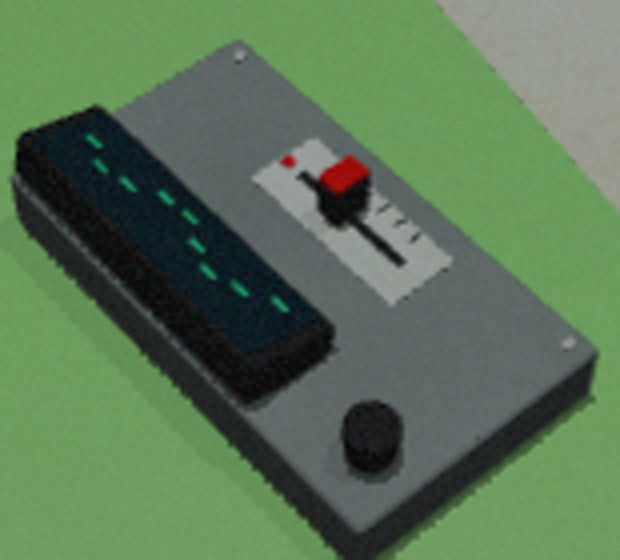

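Run:
```python
from h import *
import pickle
a=pickle.load(open('pics/top.pkl','rb'));b=pickle.load(open('pics/scene.pkl','rb'))
pa=lambda X,Y,z:ray(a,((X+.5)/5.5-.5+215,(Y+.5)/5.5-.5+170),z)
pb=lambda X,Y,z:ray(b,((X+.5)/4-.5+210,(Y+.5)/4-.5+150),z)
A=dict(dot=(529,320,45),s1=(330,359,45),s0=(503,326,45),top=(433,335,81),fl=(125,497,45),fr=(745,363,45),rl=(58,150,45))
B=dict(dot=(288,161,45),s1=(402,263,45),s0=(302,174,45),top=(346,174,81),fl=(597,353,45),fr=(240,41,45),rl=(358,530,45))
PA={k:pa(*v) for k,v in A.items()};PB={k:pb(*v) for k,v in B.items()}
for k in A: print(k,PA[k].round(1),PB[k].round(1))
for P in(PA,PB):
  u=P['fl']-P['fr'];print('yaw',np.degrees(np.arctan2(-u[0],u[1])),np.linalg.norm(u)); u/=np.linalg.norm(u)
  print('gain', (P['top']-P['dot'])@u-21)
  u=P['rl']-P['fl'];print(np.degrees(np.arctan2(u[1],u[0])),np.linalg.norm(u))
from scipy.spatial.transform import Rotation as R
print(R.from_quat(get_obs()['tool_rot']).as_matrix().round(3))
```

```text
dot [494.5 -97.6  45. ] [495.  -95.3  45. ]
s1 [477.3   2.2  45. ] [475.7   4.4  45. ]
s0 [491.8 -84.5  45. ] [492.7 -82.2  45. ]
top [485.3 -47.9  81. ] [485.8 -43.4  81. ]
fl [411.5 105.   45. ] [414.7 110.9  45. ]
fr [ 470.6 -204.4   45. ] [ 472.4 -198.1   45. ]
rl [586.  137.2  45. ] [586.2 141.4  45. ]
yaw 10.80908471690705 315.07587415666785
gain 29.573248648918764
10.426309689363944 177.46968791715756
yaw 10.588577040845069 314.4115806361443
gain 31.745527637064036
10.058196271468955 174.1749511687585
[[-0.963  0.269 -0.   ]
 [ 0.269  0.963 -0.002]
 [-0.    -0.002 -1.   ]]
```

The lever sits in click 2. Slot home is about (490.7, -74.4) and machine yaw about 10.5°. I'll turn the tool so its y runs along the slot, shut the fingers and travel across high up.

```bash
python3 -m jog '[[[0,0,-0.1,-0.32,-0.21,0,0],[0,0,-0.2,-0.64,-0.43,0,0],[0,0,-0.29,-0.95,-0.65,0,0],[0,0,-0.29,-0.95,-0.65,0,0]]]'
python3 -m jog '[[[0,0,0,-0.29,-0.5,0,0],[0,0,0,-0.58,-1,0,0],[0,0,0,-0.58,-1,0,0]]]'
python3 -m jog '[[[0,0,0,-0.29,-0.5,0,0],[0,0,0,-0.58,-1,0,0],[0,0,0,-0.58,-1,0,0]]]'
cat > w.py <<'E'
from h import *
from scipy.spatial.transform import Rotation as R
o=get_obs();p=np.array(o['tool_pos']);t=np.radians(10.5)
u=np.array([-np.sin(t),np.cos(t)]);v=np.array([np.cos(t),np.sin(t)])
d=p[:2]-[490.7,-74.4];M=R.from_quat(o['tool_rot']).as_matrix()
print('t %.2f'%o['time'],'s=%.1f x=%.1f z=%.1f'%(d@u,d@v,p[2]),'F s,x,z',np.round([o['contact_force'][:2]@u,o['contact_force'][:2]@v,o['contact_force'][2]],2),'w%.1f'%o['grip_width'],'yang%.2f'%np.degrees(np.arctan2(M[1,1],M[0,1])))
E
python3 w.py
```

```text
time: 0.6
tool_pos: [237.0, 553.0, 239.0]
tool_rot: [-0.089, 0.996, -0.001, 0.0]
contact_force: [-0.2, 1.4, 0.1]
grip_width: 12.6
finger_force: 0.0
time: 0.98
tool_pos: [297.4, 482.5, 239.2]
tool_rot: [-0.088, 0.996, -0.001, 0.001]
contact_force: [0.5, 0.2, 0.8]
grip_width: 0.2
finger_force: 0.0
time: 1.35
tool_pos: [356.8, 413.0, 239.3]
tool_rot: [-0.088, 0.996, -0.0, 0.0]
contact_force: [0.6, 0.9, 0.2]
grip_width: 0.0
finger_force: 0.0
t 1.35 s=503.7 x=-42.9 z=239.3 F s,x,z [0.8  0.81 0.24] w0.0 yang100.12
```

```bash
for i in 1; do
python3 -m jog '[[[0,0,0,-0.27,-0.5,0,0],[0,0,0,-0.54,-1,0,0],[0,0,0,-0.54,-1,0,0]]]'
python3 -m jog '[[[0,0,0,0,-0.5,0,0],[0,0,0,0,-1,0,0],[0,0,0,0,-1,0,0]]]'
python3 -m jog '[[[0,0,0,0,-0.5,0,0],[0,0,0,0,-1,0,0],[0,0,0,0,-1,0,0]]]'
python3 -m jog '[[[0,0,0,0,-0.5,0,0],[0,0,0,0,-1,0,0],[0,0,0,0,-1,0,0]]]'
python3 -m jog '[[[0,0,0,0,-0.5,0,0],[0,0,0,0,-1,0,0],[0,0,0,0,-1,0,0],[0,0,0,0,-1,0,0]]]'
done | tail -0; python3 w.py
```

```text
t 3.35 s=109.1 x=-0.8 z=239.2 F s,x,z [0.54 0.62 0.78] w-0.2 yang100.69Exception ignored on flushing sys.stdout:
BrokenPipeError: [Errno 32] Broken pipe
Exception ignored on flushing sys.stdout:
BrokenPipeError: [Errno 32] Broken pipe
Exception ignored on flushing sys.stdout:
BrokenPipeError: [Errno 32] Broken pipe
Exception ignored on flushing sys.stdout:
BrokenPipeError: [Errno 32] Broken pipe
Exception ignored on flushing sys.stdout:
BrokenPipeError: [Errno 32] Broken pipe
```

```bash
python3 -m jog '[[[0,0,0,0,-0.25,0.5,0],[0,0,0,0,-0.5,1,0],[0,0,0,0,-0.5,1,0],[0,0,0,0,-0.5,1,0]]]' >/dev/null
python3 w.py
python3 - <<'E'
from h import *
c=snap("scene","pics/s2.png");im=cv2.imread("pics/s2.png")[100:280,200:400]
cv2.imwrite("pics/s2c.png",cv2.resize(im,None,fx=3,fy=3,interpolation=cv2.INTER_CUBIC))
E
```

```text
t 3.85 s=68.1 x=-0.3 z=160.2 F s,x,z [ 0.55 -0.08  0.18] w0.2 yang100.64
```

View pics/s2c.png

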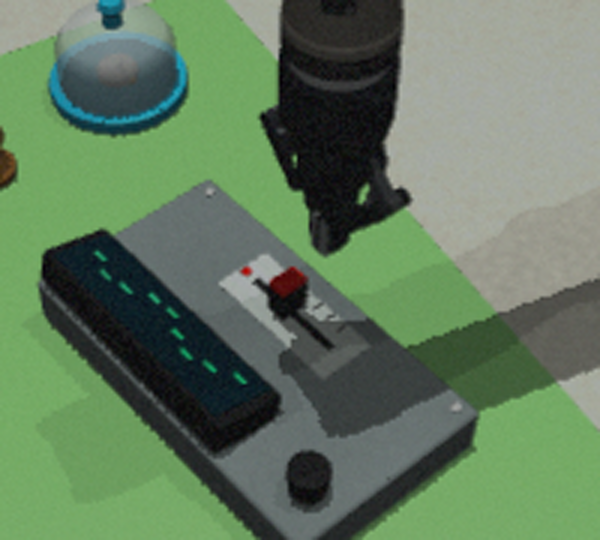

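The view shows the shut fingers above the slot (tips near crop (325,240)), on the loupe side of the red lever (288,283), with the dome well clear. I'll descend beside the lever.

```bash
python3 -m jog '[[[0,0,0,0,0,0.5,0],[0,0,0,0,0,1,0],[0,0,0,0,0,1,0]]]' >/dev/null; python3 w.py
python3 -m jog '[[[0,0,0,0,0,0.08,0],[0,0,0,0,0,0.16,0],[0,0,0,0,0,0.16,0],[0,0,0,0,0,0.16,0]]]' >/dev/null; python3 w.py
python3 -m jog '[[[0,0,0,0,-0.03,0,0],[0,0,0,0,-0.06,0,0],[0,0,0,0,-0.09,0,0],[0,0,0,0,-0.12,0,0],[0,0,0,0,-0.12,0,0]]]' >/dev/null; python3 w.py
```

```text
t 4.28 s=67.5 x=-2.6 z=78.4 F s,x,z [0.06 0.19 0.11] w0.4 yang100.58
t 4.78 s=66.0 x=-1.2 z=67.0 F s,x,z [-0.28 -0.23  0.04] w-0.0 yang100.47
t 5.40 s=56.1 x=-1.6 z=66.5 F s,x,z [0.52 0.2  0.1 ] w0.2 yang100.44
```

```bash
python3 -m jog '[[[0,0,0,0,-0.04,0,0],[0,0,0,0,-0.08,0,0],[0,0,0,0,-0.08,0,0]]]' >/dev/null; python3 w.py
python3 -m jog '[[[0,0,0,0,-0.03,0,0],[0,0,0,0,-0.03,0,0]]]' >/dev/null; python3 w.py
python3 -m jog '[[[0,0,0,0,-0.03,0,0],[0,0,0,0,-0.03,0,0]]]' >/dev/null; python3 w.py
python3 -m jog '[[[0,0,0,0,-0.03,0,0],[0,0,0,0,-0.03,0,0]]]' >/dev/null; python3 w.py
python3 -m jog '[[[0,0,0,0,-0.03,0,0],[0,0,0,0,-0.03,0,0]]]' >/dev/null; python3 w.py
python3 -m jog '[[[0,0,0,0,-0.03,0,0],[0,0,0,0,-0.03,0,0]]]' >/dev/null; python3 w.py
```

```text
t 5.78 s=50.5 x=-1.6 z=66.5 F s,x,z [ 2.45 -0.25 -0.27] w-0.2 yang100.48
t 6.03 s=47.9 x=-1.6 z=66.5 F s,x,z [2.91 0.36 0.59] w0.1 yang100.49
t 6.28 s=44.1 x=-1.6 z=66.5 F s,x,z [ 1.3  -0.14 -0.25] w0.2 yang100.43
t 6.53 s=41.9 x=-1.7 z=66.5 F s,x,z [-0.05 -1.14 -0.69] w0.1 yang100.42
t 6.78 s=40.0 x=-1.7 z=66.5 F s,x,z [ 0.43 -0.16 -0.3 ] w-0.3 yang100.45
t 7.03 s=37.7 x=-1.6 z=66.5 F s,x,z [ 1.07 -0.51 -0.02] w-0.3 yang100.46
```

```bash
python3 -m jog '[[[0,0,0,0,-0.04,0,0],[0,0,0,0,-0.08,0,0],[0,0,0,0,-0.08,0,0]]]' >/dev/null; python3 w.py
python3 -m jog '[[[0,0,0,0,-0.03,0,0],[0,0,0,0,-0.05,0,0],[0,0,0,0,-0.05,0,0]]]' >/dev/null; python3 w.py
python3 -m jog '[[[0,0,0,0,-0.03,0,0],[0,0,0,0,-0.03,0,0]]]' >/dev/null; python3 w.py
python3 -m jog '[[[0,0,0,0,-0.02,0,0],[0,0,0,0,-0.02,0,0]]]' >/dev/null; python3 w.py
```

```text
t 7.40 s=31.2 x=-1.6 z=66.4 F s,x,z [ 1.38  1.29 -0.04] w0.0 yang100.46
t 7.78 s=26.9 x=-1.7 z=66.5 F s,x,z [ 0.41  0.43 -0.44] w0.0 yang100.43
t 8.03 s=24.8 x=-1.6 z=66.5 F s,x,z [ 0.17 -0.35 -0.03] w-0.2 yang100.45
t 8.28 s=23.4 x=-1.6 z=66.5 F s,x,z [-0.49  0.18 -1.  ] w0.1 yang100.46
```

```bash
python3 -m jog '[[[0,0,0,0,-0.02,0,0],[0,0,0,0,-0.02,0,0]]]' >/dev/null; python3 w.py
python3 -m jog '[[[0,0,0,0,-0.02,0,0],[0,0,0,0,-0.02,0,0]]]' >/dev/null; python3 w.py
python3 -m jog '[[[0,0,0,0,-0.02,0,0],[0,0,0,0,-0.02,0,0]]]' >/dev/null; python3 w.py
```

```text
t 8.53 s=22.8 x=-1.6 z=66.5 F s,x,z [1.97 0.67 0.94] w-0.5 yang100.50
t 8.78 s=22.6 x=-1.6 z=66.5 F s,x,z [ 6.72 -0.16  3.13] w0.0 yang100.54
t 9.03 s=22.5 x=-1.6 z=66.5 F s,x,z [ 9.76 -0.35  4.62] w0.3 yang100.58
```

Hard stop felt at s≈22.6 (force climbs to about 10 N without any travel): the lever is at zero. Next I back off, lift, and go over to the other side.

```bash
python3 -m jog '[[[0,0,0,0,0.1,0,0],[0,0,0,0,0.2,0,0],[0,0,0,0,0.2,-0.3,0],[0,0,0,0,0.2,-0.6,0],[0,0,0,0,0.2,-0.6,0]]]' >/dev/null; python3 w.py
python3 -m jog '[[[0,0,0,0,-0.4,0,0],[0,0,0,0,-0.8,0,0],[0,0,0,0,-0.95,0,0],[0,0,0,0,-0.95,0,0],[0,0,0,0,-0.95,0,0]]]' >/dev/null; python3 w.py
python3 - <<'E'
from h import *
snap("top","pics/t3.png");c=snap("scene","pics/s3.png");im=cv2.imread("pics/s3.png")[120:260,220:360]
cv2.imwrite("pics/s3c.png",cv2.resize(im,None,fx=4,fy=4,interpolation=cv2.INTER_CUBIC))
E
```

```text
t 9.65 s=34.2 x=-0.2 z=116.0 F s,x,z [ 0.47 -0.54  0.01] w-0.2 yang100.46
t 10.28 s=-39.7 x=-1.7 z=114.0 F s,x,z [ 0.11  0.24 -0.26] w0.1 yang100.56
```

View pics/s3c.png

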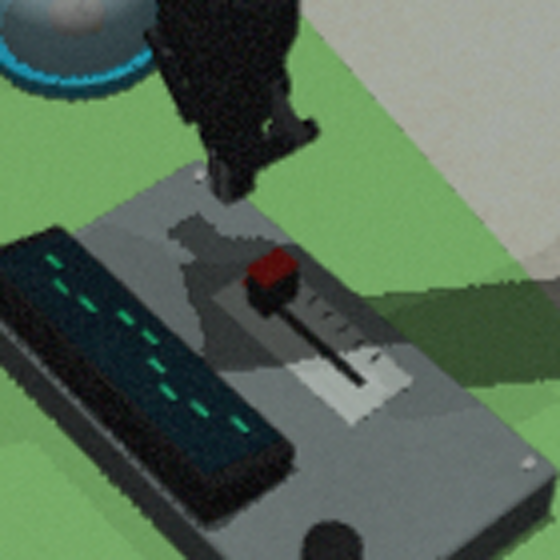

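The lever (red top at crop (273,268)) stands at the red-dot end, five ticks exposed, and the fingers are clear on the far side. I'll descend and feel for contact.

```bash
python3 -m jog '[[[0,0,0,0,0,0.3,0],[0,0,0,0,0,0.6,0],[0,0,0,0,0,0.6,0],[0,0,0,0,0,0.6,0]]]' >/dev/null; python3 w.py
python3 -m jog '[[[0,0,0,0,0.05,0,0],[0,0,0,0,0.1,0,0],[0,0,0,0,0.1,0,0],[0,0,0,0,0.1,0,0]]]' >/dev/null; python3 w.py
python3 -m jog '[[[0,0,0,0,0.03,0,0],[0,0,0,0,0.03,0,0],[0,0,0,0,0.03,0,0]]]' >/dev/null; python3 w.py
python3 -m jog '[[[0,0,0,0,0.03,0,0],[0,0,0,0,0.03,0,0],[0,0,0,0,0.03,0,0]]]' >/dev/null; python3 w.py
```

```text
t 10.88 s=-41.0 x=-1.1 z=67.1 F s,x,z [-0.44 -0.3   0.54] w-0.2 yang100.51
t 11.38 s=-33.2 x=-1.6 z=66.6 F s,x,z [-0.73  0.46  0.56] w0.1 yang100.48
t 11.75 s=-30.8 x=-1.6 z=66.5 F s,x,z [-0.48  0.49 -0.36] w0.0 yang100.47
t 12.12 s=-28.4 x=-1.6 z=66.5 F s,x,z [0.02 0.36 0.11] w0.1 yang100.48
```

```bash
python3 -m jog '[[[0,0,0,0,0.03,0,0],[0,0,0,0,0.03,0,0],[0,0,0,0,0.03,0,0]]]' >/dev/null; python3 w.py
python3 -m jog '[[[0,0,0,0,0.02,0,0],[0,0,0,0,0.02,0,0],[0,0,0,0,0.02,0,0]]]' >/dev/null; python3 w.py
python3 -m jog '[[[0,0,0,0,0.02,0,0],[0,0,0,0,0.02,0,0],[0,0,0,0,0.02,0,0]]]' >/dev/null; python3 w.py
python3 -m jog '[[[0,0,0,0,0.02,0,0],[0,0,0,0,0.02,0,0],[0,0,0,0,0.02,0,0]]]' >/dev/null; python3 w.py
python3 -m jog '[[[0,0,0,0,0.02,0,0],[0,0,0,0,0.02,0,0],[0,0,0,0,0.02,0,0]]]' >/dev/null; python3 w.py
```

```text
t 12.50 s=-26.0 x=-1.6 z=66.5 F s,x,z [-0.38  0.07  0.74] w-0.4 yang100.48
t 12.88 s=-24.4 x=-1.7 z=66.5 F s,x,z [ 0.3  -0.31 -0.02] w-0.1 yang100.47
t 13.25 s=-22.7 x=-1.6 z=66.5 F s,x,z [-0.03  0.28 -0.08] w-0.3 yang100.48
t 13.62 s=-22.1 x=-1.6 z=66.5 F s,x,z [-3.99  0.35 -1.42] w0.0 yang100.45
t 14.00 s=-19.2 x=-1.6 z=66.5 F s,x,z [-2.26  0.28  0.2 ] w0.2 yang100.50
```

Contact at s≈-22.5 with the lever at 0. That puts the clicks at s≈-15.5, -1.5 and +12.5, and I stop at about +15.

```bash
python3 -m jog '[[[0,0,0,0,0.02,0,0],[0,0,0,0,0.02,0,0]]]' >/dev/null; python3 w.py
python3 -m jog '[[[0,0,0,0,0.02,0,0],[0,0,0,0,0.02,0,0]]]' >/dev/null; python3 w.py
python3 -m jog '[[[0,0,0,0,0.02,0,0],[0,0,0,0,0.02,0,0]]]' >/dev/null; python3 w.py
python3 -m jog '[[[0,0,0,0,0.02,0,0],[0,0,0,0,0.02,0,0]]]' >/dev/null; python3 w.py
python3 -m jog '[[[0,0,0,0,0.02,0,0],[0,0,0,0,0.02,0,0]]]' >/dev/null; python3 w.py
python3 -m jog '[[[0,0,0,0,0.02,0,0],[0,0,0,0,0.02,0,0]]]' >/dev/null; python3 w.py
python3 -m jog '[[[0,0,0,0,0.02,0,0],[0,0,0,0,0.02,0,0]]]' >/dev/null; python3 w.py
python3 -m jog '[[[0,0,0,0,0.02,0,0],[0,0,0,0,0.02,0,0]]]' >/dev/null; python3 w.py
python3 -m jog '[[[0,0,0,0,0.02,0,0],[0,0,0,0,0.02,0,0]]]' >/dev/null; python3 w.py
```

```text
t 14.25 s=-17.1 x=-1.6 z=66.4 F s,x,z [-1.47 -1.69  0.56] w0.0 yang100.51
t 14.50 s=-15.5 x=-1.6 z=66.4 F s,x,z [ 0.11 -0.56 -1.14] w-0.1 yang100.50
t 14.75 s=-14.3 x=-1.6 z=66.4 F s,x,z [ 0.16  0.66 -0.6 ] w-0.2 yang100.50
t 15.00 s=-13.0 x=-1.6 z=66.4 F s,x,z [-0.11 -0.32  0.49] w-0.1 yang100.49
t 15.25 s=-11.5 x=-1.6 z=66.5 F s,x,z [ 0.37  0.61 -0.02] w-0.2 yang100.49
t 15.50 s=-9.8 x=-1.7 z=66.4 F s,x,z [ 0.91 -0.08 -0.39] w-0.4 yang100.49
t 15.75 s=-8.6 x=-1.6 z=66.5 F s,x,z [-0.84  0.65 -0.46] w0.2 yang100.47
t 16.00 s=-7.9 x=-1.6 z=66.6 F s,x,z [-4.61  0.1  -0.22] w-0.6 yang100.44
t 16.25 s=-4.9 x=-1.7 z=66.5 F s,x,z [-1.99 -0.62  0.09] w0.2 yang100.48
```

Click one came at s≈-16, as predicted, and re-contact at -8.5. Continuing.

```bash
python3 -m jog '[[[0,0,0,0,0.02,0,0],[0,0,0,0,0.02,0,0]]]' >/dev/null; python3 w.py
python3 -m jog '[[[0,0,0,0,0.02,0,0],[0,0,0,0,0.02,0,0]]]' >/dev/null; python3 w.py
python3 -m jog '[[[0,0,0,0,0.02,0,0],[0,0,0,0,0.02,0,0]]]' >/dev/null; python3 w.py
python3 -m jog '[[[0,0,0,0,0.02,0,0],[0,0,0,0,0.02,0,0]]]' >/dev/null; python3 w.py
python3 -m jog '[[[0,0,0,0,0.02,0,0],[0,0,0,0,0.02,0,0]]]' >/dev/null; python3 w.py
python3 -m jog '[[[0,0,0,0,0.02,0,0],[0,0,0,0,0.02,0,0]]]' >/dev/null; python3 w.py
python3 -m jog '[[[0,0,0,0,0.02,0,0],[0,0,0,0,0.02,0,0]]]' >/dev/null; python3 w.py
python3 -m jog '[[[0,0,0,0,0.02,0,0],[0,0,0,0,0.02,0,0]]]' >/dev/null; python3 w.py
```

```text
t 16.50 s=-2.5 x=-1.6 z=66.4 F s,x,z [-1.34  0.68  0.34] w0.4 yang100.52
t 16.75 s=-1.2 x=-1.6 z=66.4 F s,x,z [ 0.1  -0.01  0.66] w0.2 yang100.51
t 17.00 s=-0.0 x=-1.6 z=66.4 F s,x,z [-0.05 -0.52  0.84] w-0.2 yang100.50
t 17.25 s=1.4 x=-1.6 z=66.5 F s,x,z [-0.26  0.32 -0.19] w0.1 yang100.49
t 17.50 s=2.9 x=-1.6 z=66.5 F s,x,z [0.07 0.04 0.17] w0.2 yang100.49
t 17.75 s=4.5 x=-1.6 z=66.5 F s,x,z [ 0.56  0.43 -0.45] w-0.1 yang100.49
t 18.00 s=5.6 x=-1.7 z=66.5 F s,x,z [-2.41  0.88 -0.52] w-0.0 yang100.46
t 18.25 s=6.7 x=-1.6 z=66.6 F s,x,z [-3.94 -0.56 -0.05] w-0.1 yang100.44
```

Two clicks felt, and the lever is now loaded in click two. I'll push for the third and stop when the force vanishes, around 12.5.

```bash
python3 -m jog '[[[0,0,0,0,0.02,0,0],[0,0,0,0,0.02,0,0]]]' >/dev/null; python3 w.py
python3 -m jog '[[[0,0,0,0,0.02,0,0],[0,0,0,0,0.02,0,0]]]' >/dev/null; python3 w.py
python3 -m jog '[[[0,0,0,0,0.02,0,0],[0,0,0,0,0.02,0,0]]]' >/dev/null; python3 w.py
```

```text
t 18.50 s=9.8 x=-1.6 z=66.5 F s,x,z [-1.76 -0.29  0.82] w0.0 yang100.49
t 18.75 s=11.8 x=-1.6 z=66.4 F s,x,z [0.69 0.37 0.62] w0.0 yang100.52
t 19.00 s=13.1 x=-1.6 z=66.4 F s,x,z [-0.59  0.38 -0.47] w0.2 yang100.51
```

```bash
python3 -m jog '[[[0,0,0,0,0.01,0,0],[0,0,0,0,0.01,0,0],[0,0,0,0,0.01,0,0]]]' >/dev/null; python3 w.py
python3 -m jog '[[[0,0,0,0,-0.1,0,0],[0,0,0,0,-0.25,0,0],[0,0,0,0,-0.25,-0.3,0],[0,0,0,0,-0.25,-0.8,0],[0,0,0,0,-0.25,-1,0],[0,0,0,0,-0.25,-1,0]]]' >/dev/null; python3 w.py
python3 -m jog '[[[0,0,0,0.3,0,-0.5,0],[0,0,0,0.6,0,-1,0],[0,0,0,0.6,0,-1,0],[0,0,0,0.6,0,-1,0]]]' >/dev/null; python3 w.py
python3 - <<'E'
from h import *
c=snap("scene","pics/s4.png");im=cv2.imread("pics/s4.png")[120:260,220:360]
cv2.imwrite("pics/s4c.png",cv2.resize(im,None,fx=4,fy=4,interpolation=cv2.INTER_CUBIC))
E
```

```text
t 19.38 s=13.2 x=-1.6 z=66.5 F s,x,z [-0.13 -0.76 -0.2 ] w0.3 yang100.48
t 20.12 s=-7.4 x=-1.0 z=147.2 F s,x,z [ 0.26  0.35 -1.32] w-0.0 yang100.45
t 20.62 s=-6.3 x=-50.1 z=225.1 F s,x,z [-0.49 -0.36  0.06] w0.4 yang100.49
```

View pics/s4c.png

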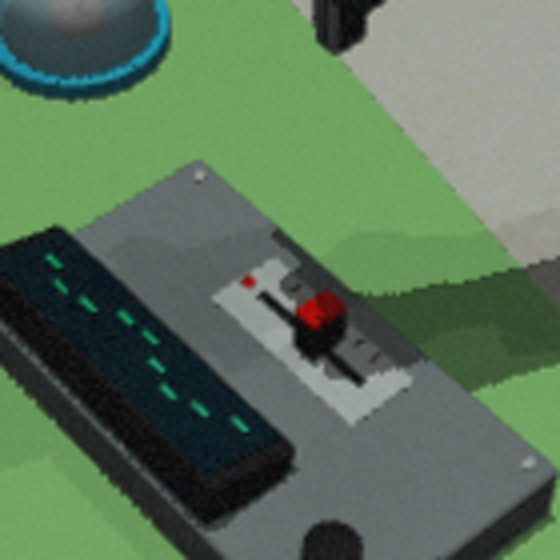

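The lever top is now at crop (320,311), against (273,268) at zero. I'll convert that to travel.

Run:
```python
from h import *
import pickle
c=pickle.load(open('pics/s4.pkl','rb'))
q=[]
for f in('pics/s3.png','pics/s4.png'):
    h=cv2.cvtColor(cv2.imread(f)[175:215,275:312],cv2.COLOR_BGR2HSV)
    m=((h[...,1]>170)&((h[...,0]<8)|(h[...,0]>172))&(h[...,2]>50)).astype(np.uint8)
    n,l,s,ce=cv2.connectedComponentsWithStats(m);i=1+s[1:,4].argmax()
    q.append(ray(c,ce[i]+[275,175],81));print(s[i],q[-1])
print(np.linalg.norm(q[1]-q[0]))
```

```text
[ 7  7 12 10 66] [492.84154196 -70.64795258  81.        ]
[19 18 12  9 70] [485.15149341 -29.8110162   81.        ]
41.554689499893016
```

Travel is 41.6 mm, which is click three (42 mm). Handing in.

```bash
python3 -c "from plant import close_job;print(close_job())"
```

```text
the job is handed in; nothing more can be done
None
```

The lever was pushed to the zero stop at the red dot, then forward three clicks. It is seated in the third (41.6 mm of travel measured in the camera, against 42 mm nominal), the hand is clear of the machine, and the job is handed in at about 21 s.

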